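# Dry-fit a half-lap door frame in its assembly jig

### The job

Dry-fit the small half-lap door frame in the assembly jig: lay the two notched stiles in the jig's two side channels, notches up and both wide notches at the end nearest the robot, then drop the wide rail across them into the wide notches and the narrow rail into the narrow notches, until every part is fully home and the frame lies flat. Leave the tin of wood stain, the pencil and the box of screws where they are.

Things in the scene. Friction and masses are not known exactly. Their poses are not given: they have to be found in the camera images.
- jig: assembly jig, fixed: grey board 222 (x) x 204 (y) x 9 mm with plywood strips 8 mm high, lead-in bevels. Origin: centre of underside; x away from robot, y left. Two stile channels along x, 184 x 39 mm, centred on x 0, y +62 and -62. Spacer block between them at x -15 to 37 mm leaves room for the wide rail only at the robot's end. Stile home: origin at x 0, y +-62, z 9 mm
- stile_1: planed brown timber stile, 180 (x) x 36 (y) x 28 mm thick, 100 g, loose on the worktop, two notches in its top face. Origin: centre of underside. Along x in mm: WIDE notch -79 to -23, full-thick middle to grip -23 to 45, NARROW notch 45 to 79; notch floors at z 12.5, mouths bevelled 3. Its twin is alike (either side will do). Home: x axis along jig's x, not reversed
- stile_2: planed brown timber stile, 180 (x) x 36 (y) x 28 mm thick, 100 g, loose on the worktop, two notches in its top face. Origin: centre of underside. Along x in mm: WIDE notch -79 to -23, full-thick middle to grip -23 to 45, NARROW notch 45 to 79; notch floors at z 12.5, mouths bevelled 3. Its twin is alike (either side will do). Home: x axis along jig's x, not reversed
- rail_wide: wide rail, planed brown timber, 160 (y) x 50 (x) x 28 mm thick, 110 g, loose on the worktop. Origin: centre of underside. Middle 83 mm full thick (grip across its width); each end a 38.5 mm tongue, z 13 to 28, cut away below. Half turn is the same. Home: tongues in both stiles' wide notches, middle on the jig's board; y along jig's y, origin at jig x -51, y 0, z 9 mm
- rail_narrow: narrow rail, planed brown timber, 160 (y) x 28 (x) x 28 mm thick, 60 g, loose on the worktop. Origin: centre of underside. Middle 83 mm full thick (grip across its width); each end a 38.5 mm tongue, z 13 to 28, cut away below. Half turn is the same. Home: tongues in both stiles' narrow notches, middle on the jig's board; y along jig's y, origin at jig x +62, y 0, z 9 mm
- paint_tin: bystander: small round tin of wood stain with a white lid, 68 mm across, 84 mm tall, beyond the jig and left of it. Origin: centre of the underside
- carpenter_pencil: bystander: flat red carpenter's pencil, 12 x 172 (y) x 9 mm, lying on the worktop in front of the saw. Origin: centre of the underside
- screw_box: bystander: small box of screws, 62 x 92 x 49 mm tall, right of the jig. Origin: centre of the underside

How it is judged:
By the outcome, as a careful person would: the job done as asked, in the order asked, and still so for the second after the job is handed in, with the robot touching nothing.
It also fails if it takes over 136 s, if anything falls off the work surface, if the arm or the gripper's body presses on something with over 40 N, if the wrist force passes 120 N, or if a joint passes its speed limit or range.

### The arm

A 6-joint arm with a two-finger parallel gripper is mounted at the origin on a cart in front of the work surface, level with it; the furniture and walls round the work are solid. World frame = base frame: x ahead of the robot, y to its left, z up, the work surface at z = 0. Lengths are in mm, angles in rad, forces in N, time in s.
With the tool pointing down it reaches from about 350 to 775 mm from the base axis. Payload 7.3 kg.
Tool frame: the origin (TCP) lies at the very end of the fingers, on their centre line; the grasp point (between the pads) lies bot.grip_point_offset behind it (bot.grip_point_offset is the distance from the TCP to the grasp point, in mm); z points along the fingers, y is the line along which they close (so a half turn about z gives the same grasp; the last joint's range is limited). The gripper opens to 92 mm and grips with 3 to 60 N. Pads are 19 mm wide; open, the fingers measure 130 mm over their backs; the gripper's body (75 mm by 190 mm) begins 47 mm behind the grasp point.
Start: joints at [-1.338, 0.342, 1.524, -0, 1.275, -0.146], TCP at [194.171, -487.793, 226.741] pointing down, gripper open.
Joint ranges: [-2.53, 2.53], [-0.77, 2.02], [0.04, 2.7], [-1, 4.14], [0.28, 2.66], [-3.11, 3.11]. Speed limits (rad/s): [2.57, 2.57, 3.14, 3.14, 3.14, 3.14].

### API

Orientations are given as [roll, pitch, yaw] about the fixed x, y, z axes, in that order (R = Rz(yaw) Ry(pitch) Rx(roll)).
In Python, from plant import bot gives the robot as it stands. The module is installed in compiled form; this text tells all that it offers.
- The arm moves only by the tool carry_out, never from a script. Its argument "plan" is a list of rows, each an object of numbers: "tx", "ty", "tz": the shift along the world's x, y, z in mm; "rx", "ry", "rz": the turn, a rotation vector about the world's x, y, z in rad. A call has 1 to 12 rows; each row shifts and turns the commanded pose from where the row before left it; what a row does not reach is not made up. A row lasts 1/10 s, in which the tool goes at most 50 mm and 8.59 degrees, less where a joint would pass 70% of its speed; a pose out of reach is approached as far as the arm can. A call with a gripper value outside its range is refused whole. "gripper" is the closure, from 0 (fully open) to 1 (shut), set as the call begins (left out, the last holds). The fingers move at their own pace and stop on an object; the grip force is fixed at half the most. Time passes only in rows, so rows that do not move let the fingers close. It gives the time, the measured TCP pose, the force, the opening and the grip force at its end, in the units of the state.
- bot.get_obs(): the state, without advancing time (a new reading comes with each control period).
- bot.capture(name): name is "scene" or "top"; returns the picture (384x512x3 uint8, red, green, blue); there is no depth.
- bot.camera_model(name): a dict with "camera_matrix" (3x3 intrinsics, pixels), "R" (3x3) and "t" (3): a world point X has camera coordinates R X + t. Camera axes: x right, y down, z forward; pixel columns grow to the right and rows downward; lengths in mm; the calibration is good to about 2 mm. A picture is of the moment at which its call begins. camera_model takes no time and is no camera call.
- bot.close_job(): hands the job in; it is judged then, once.
The state is a dict: "time": time; "joint_positions": joint angles; "dq": joint speeds; "tau": joint torques, N m; "tool_pos": TCP position; "tcp_rot": TCP orientation; "contact_force": force on the tool from outside, world axes, zero at the start; "moment": the same for the moment, N m; "grip_width": finger opening in mm; "finger_force": force on a finger pad.
Only numpy, scipy, OpenCV 4.12 (cv2) and the standard library are available. Lean on these libraries where they do the work, as an engineer would, in place of code of your own. Each camera call takes 0.05 s, during which the arm holds its last target. There are 200 camera calls.

## Working session

There is one attempt and no reset: what is moved stays moved. The work goes in short steps, Python scripts to look and compute and a tool call to move; the robot and the scene stay as the last step left them, time stands still between calls to the robot, and variables do not carry over. Pictures are saved under pics/ and viewed, at most 14 in all, crops included, and the job is handed in when it is done.

Besides the shell and the picture viewer there is one more tool, called after "Emit:" as a command line: name --argument value ..., lists and objects as JSON in quotes. carry_out: Moves the arm, as the interface text tells. Its arguments: {"type":"object","properties":{"plan":{"type":"array"},"gripper":{"type":"number"}},"required":["plan"]}

```bash
mkdir -p pics
python3 - <<'E'
from plant import bot
import cv2
for n in("scene","top"):
    im=bot.capture(n); cv2.imwrite(f"pics/{n}0.png",im[:,:,::-1])
    m=bot.camera_model(n); print(n,m["camera_matrix"],m["R"],m["t"])
print(bot.grip_point_offset); print(bot.get_obs())
E
```

```text
scene [[375.91087664   0.         252.5113593 ]
 [  0.         375.91087664 186.67261761]
 [  0.           0.           1.        ]] [[-0.46660269 -0.8844534  -0.00491135]
 [-0.61820801  0.33010328 -0.71333771]
 [ 0.63253521 -0.32980906 -0.70080325]] [237.35967088 380.71842575 999.30326521]
top [[487.31933575   0.         255.25420705]
 [  0.         487.31933575 192.12085109]
 [  0.           0.           1.        ]] [[-5.21953218e-06 -9.99590094e-01  2.86294268e-02]
 [-9.81385632e-01 -5.49308951e-03 -1.91968923e-01]
 [ 1.92047498e-01 -2.80975101e-02 -9.80983327e-01]] [ -64.98858285  542.89473703 1350.72554343]
18.8
{'time': 0.1, 'joint_positions': array([-1.33797528e+00,  3.42682372e-01,  1.52490681e+00, -2.69541067e-05,
        1.27538560e+00, -1.45985763e-01]), 'dq': array([-0.00073847, -0.00146458, -0.00413738,  0.00097116, -0.00022383,
        0.00112913]), 'tau': array([ 1.21508619e-03, -4.32005489e+01, -2.44693565e+01,  7.18623935e-02,
        5.26643428e-02, -3.62215542e-05]), 'tool_pos': array([ 194.08893854, -487.4257023 ,  226.10435813]), 'tcp_rot': array([-3.14022148e+00, -1.75553069e-04,  3.78814556e-01]), 'contact_force': array([-0.48267221,  0.21606566, -0.38584758]), 'moment': array([-0.01669139,  0.06404128,  0.01742228]), 'finger_force': 0.0, 'grip_width': 91.91663692833835}
```

View pics/top0.png

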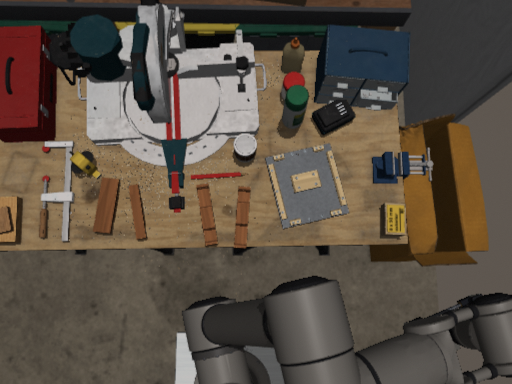

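View pics/scene0.png

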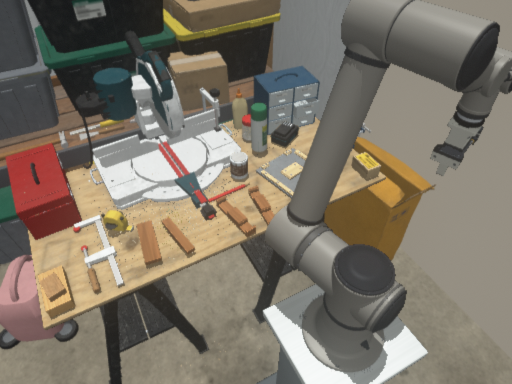

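The top view shows the jig turned slightly near (306,185). The stiles are at (206,214) and (242,217), the wide rail at (107,205), the narrow rail at (138,212) and the saw arm's red tip at (177,205). I'll zoom in and segment.

```bash
cat > h.py <<'E'
from plant import bot
import cv2, numpy as np
def ray(n,uv,z):
    m=bot.camera_model(n); R,t=np.array(m["R"]),np.array(m["t"]); K=np.array(m["camera_matrix"])
    uv=np.atleast_2d(uv).astype(float); d=np.c_[uv,np.ones(len(uv))]@np.linalg.inv(K).T@R
    c=-R.T@t; return c+d*((z-c[2])/d[:,2:3])
def proj(n,X):
    m=bot.camera_model(n); X=np.atleast_2d(X).astype(float)
    p=(X@np.array(m["R"]).T+m["t"])@np.array(m["camera_matrix"]).T; return p[:,:2]/p[:,2:]
def crop(n,x0,y0,x1,y1,s,name):
    im=bot.capture(n)[:,:,::-1]
    cv2.imwrite("pics/"+name,cv2.resize(im[y0:y1,x0:x1],None,fx=s,fy=s,interpolation=cv2.INTER_CUBIC)); return im
E
python3 - <<'E'
from h import *
im=cv2.imread("pics/top0.png")
cv2.imwrite("pics/c1.png",cv2.resize(im[165:255,90:260],None,fx=4.7,fy=4.7,interpolation=cv2.INTER_CUBIC))
cv2.imwrite("pics/c2.png",cv2.resize(im[135:235,255:415],None,fx=5,fy=5,interpolation=cv2.INTER_CUBIC))
hsv=cv2.cvtColor(im,cv2.COLOR_BGR2HSV)
for p in [(206,205),(208,230),(242,205),(107,205),(138,212),(225,215),(300,200),(280,200)]: print(p,hsv[p[1],p[0]])
E
```

```text
(206, 205) [ 11 154 114]
(208, 230) [ 12 157  86]
(242, 205) [ 12 153 117]
(107, 205) [ 12 153 118]
(138, 212) [ 12 154 121]
(225, 215) [ 18 106 127]
(300, 200) [114  12 103]
(280, 200) [ 18  94 188]
```

View pics/c1.png

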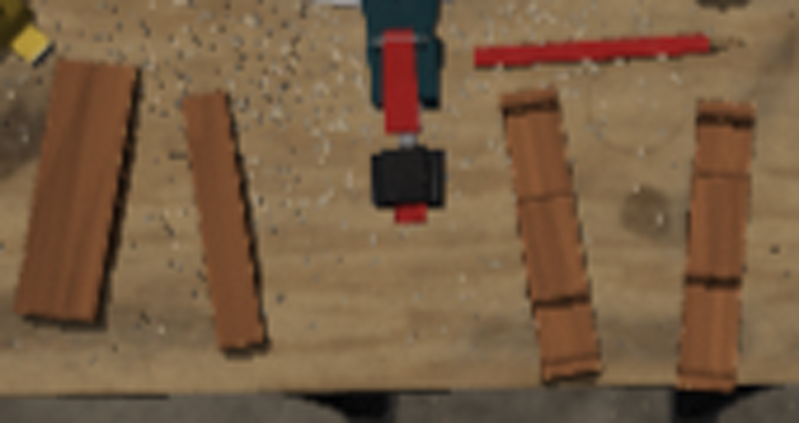

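View pics/c2.png

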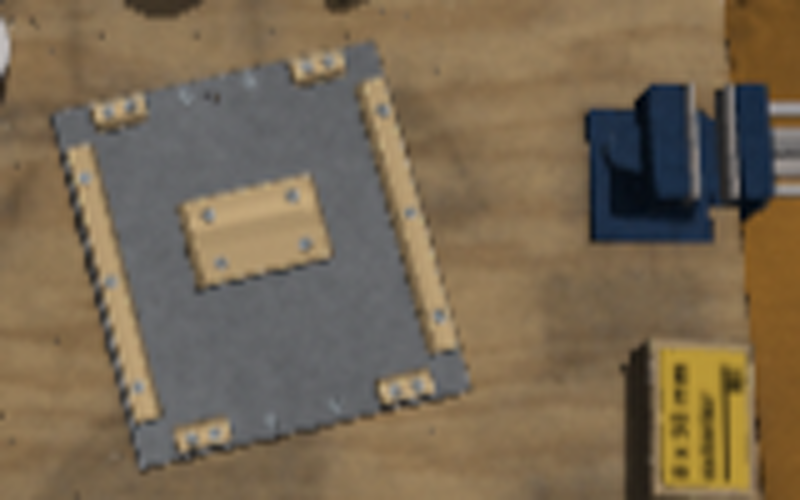

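The left stile has its wide notch at the far end, so it needs a half turn. The right stile already has its narrow notch far from the robot, as wanted. Next I'll measure everything, including the heights of the obstacles (saw knob, bottle).

Run:
```python
from h import *
im=cv2.imread("pics/top0.png"); hsv=cv2.cvtColor(im,cv2.COLOR_BGR2HSV)
big=cv2.resize(im,None,fx=4,fy=4,interpolation=cv2.INTER_CUBIC); hb=cv2.cvtColor(big,cv2.COLOR_BGR2HSV)
def rect(mask,roi,z,name):
    x0,y0,x1,y1=[4*v for v in roi]; m=np.zeros_like(mask); m[y0:y1,x0:x1]=mask[y0:y1,x0:x1]
    m=cv2.morphologyEx(m,cv2.MORPH_CLOSE,np.ones((13,13)))
    m=cv2.morphologyEx(m,cv2.MORPH_OPEN,np.ones((9,9)))
    c=max(cv2.findContours(m,0,2)[0],key=cv2.contourArea)[:,0]
    P=ray("top",(c+.5)/4-.5,z)[:,:2]
    r=cv2.minAreaRect(P.astype(np.float32)); b=cv2.boxPoints(r)
    e=max([b[1]-b[0],b[2]-b[1]],key=np.linalg.norm); a=np.arctan2(e[1],e[0])
    a=(a+np.pi/2)%np.pi-np.pi/2
    print(name,np.round(r[0],1),np.round(sorted(r[1]),1),"long axis rad %.3f"%a,"rad",round(np.hypot(*r[0])))
brown=cv2.inRange(hb,(6,130,60),(15,200,255))
brownb=cv2.inRange(hb,(6,130,90),(15,200,255))
for k,(roi,n) in enumerate([((190,178,224,250),"stile L"),((228,178,258,252),"stile R"),((88,170,122,240),"rail w"),((122,178,155,245),"rail n")]):
    rect(brown,roi,28,n); rect(brownb,roi,28,n+" bright")
# jig: grey board
grey=cv2.inRange(hb,(95,5,70),(135,60,150)); rect(grey,(258,138,352,232),9,"jig grey")
def tri(a,b):
    M=[];c=[]
    A=[];B=[]
    for n,uv in(("top",a),("scene",b)):
        p=ray(n,uv,0)[0];q=ray(n,uv,300)[0];d=(q-p)/np.linalg.norm(q-p);I=np.eye(3)-np.outer(d,d);A.append(I);B.append(I@p)
    return np.linalg.solve(sum(A),sum(B)).round()
print("knob",tri((177,204),(208,212)),"green lid",tri((297,92),(258,106)),"redcan lid",tri((293,80),(248,118)))
# jig strip points from crop c2 (5x, offset 255,135): side strips' ends top face z=17, board corners z=9
c=lambda p:np.array(p)/5+np.array([255,135])-.4
for nm,z,pts in(("strips",17,[(78,146),(147,420),(372,80),(445,350)]),("board",9,[(53,117),(375,43),(468,388),(142,468)]),("blk",17,[(180,205),(313,173),(330,258),(198,290)])):
    print(nm,ray("top",c(pts),z)[:,:2].round(1).tolist())
```

```text
stile L [483.1  77.9] [ 37.7 181.1] long axis rad 0.172 rad 489
stile L bright [483.9  78. ] [ 37.7 179.6] long axis rad 0.172 rad 490
stile R [475.5 -25.1] [ 37.  180.5] long axis rad -0.065 rad 476
stile R bright [475.9 -25.3] [ 36.6 179.7] long axis rad -0.065 rad 477
rail w [508.  366.7] [ 56.5 161.6] long axis rad -0.101 rad 627
rail w bright [509.4 369.7] [ 50.6 159.8] long axis rad -0.107 rad 629
rail n [489.8 277.5] [ 31.7 162.2] long axis rad 0.190 rad 563
rail n bright [490.5 278.9] [ 29.3 160.5] long axis rad 0.193 rad 564
jig grey [ 572.6 -208.7] [181.1 219.3] long axis rad 0.230 rad 609
knob [509. 162.  51.] green lid [ 791. -173.  196.] redcan lid [ 872. -173.   93.]
strips [[636.9, -109.3], [471.6, -148.8], [679.3, -287.5], [514.1, -326.0]]
board [[656.9, -94.8], [705.0, -291.5], [492.6, -340.7], [444.3, -146.3]]
blk [[601.1, -170.1], [621.3, -250.2], [569.3, -259.1], [549.4, -180.0]]
```

Emit:
carry_out --plan '[{"tx":24.4,"ty":38.4,"tz":-4,"rz":-0.037},{"tx":24.4,"ty":38.4,"tz":-4,"rz":-0.037},{"tx":24.4,"ty":38.4,"tz":-4,"rz":-0.037},{"tx":24.4,"ty":38.4,"tz":-4,"rz":-0.037},{"tx":24.4,"ty":38.4,"tz":-4,"rz":-0.037},{"tx":24.4,"ty":38.4,"tz":-4,"rz":-0.037},{"tx":24.4,"ty":38.4,"tz":-4,"rz":-0.037},{"tx":24.4,"ty":38.4,"tz":-4,"rz":-0.037},{"tx":24.4,"ty":38.4,"tz":-4,"rz":-0.037},{"tx":24.4,"ty":38.4,"tz":-4,"rz":-0.037},{"tx":24.4,"ty":38.4,"tz":-4,"rz":-0.037},{"tx":24.4,"ty":38.4,"tz":-4,"rz":-0.037}]' --gripper 0.25

```text
invalid input at $.plan[0]: expected keys tx, ty, tz, rx, ry, rz
```

Emit:
carry_out --plan '[{"tx":24.4,"ty":38.4,"tz":-4,"rx":0,"ry":0,"rz":-0.037},{"tx":24.4,"ty":38.4,"tz":-4,"rx":0,"ry":0,"rz":-0.037},{"tx":24.4,"ty":38.4,"tz":-4,"rx":0,"ry":0,"rz":-0.037},{"tx":24.4,"ty":38.4,"tz":-4,"rx":0,"ry":0,"rz":-0.037},{"tx":24.4,"ty":38.4,"tz":-4,"rx":0,"ry":0,"rz":-0.037},{"tx":24.4,"ty":38.4,"tz":-4,"rx":0,"ry":0,"rz":-0.037},{"tx":24.4,"ty":38.4,"tz":-4,"rx":0,"ry":0,"rz":-0.037},{"tx":24.4,"ty":38.4,"tz":-4,"rx":0,"ry":0,"rz":-0.037},{"tx":24.4,"ty":38.4,"tz":-4,"rx":0,"ry":0,"rz":-0.037},{"tx":24.4,"ty":38.4,"tz":-4,"rx":0,"ry":0,"rz":-0.037},{"tx":24.4,"ty":38.4,"tz":-4,"rx":0,"ry":0,"rz":-0.037},{"tx":24.4,"ty":38.4,"tz":-4,"rx":0,"ry":0,"rz":-0.037}]' --gripper 0.25

```text
time: 1.3
tool_pos: [487.5, -25.1, 178.4]
tcp_rot: [3.141, 0.0, -0.067]
contact_force: [-0.2, -0.8, -0.5]
grip_width: 68.8
finger_force: 0.0
```

Emit:
carry_out --plan '[{"tx":0,"ty":-1,"tz":-35,"rx":0,"ry":0,"rz":0},{"tx":0,"ty":0,"tz":-40,"rx":0,"ry":0,"rz":0},{"tx":0,"ty":0,"tz":-40,"rx":0,"ry":0,"rz":0},{"tx":0,"ty":0,"tz":-30,"rx":0,"ry":0,"rz":0},{"tx":0,"ty":0,"tz":-15,"rx":0,"ry":0,"rz":0},{"tx":0,"ty":0,"tz":-6,"rx":0,"ry":0,"rz":0},{"tx":0,"ty":0,"tz":0,"rx":0,"ry":0,"rz":0}]'

```text
time: 2.0
tool_pos: [486.6, -27.9, 12.2]
tcp_rot: [-3.141, 0.002, -0.065]
contact_force: [0.3, 0.1, 0.1]
grip_width: 68.7
finger_force: 0.0
```

Emit:
carry_out --plan '[{"tx":0,"ty":0,"tz":0,"rx":0,"ry":0,"rz":0},{"tx":0,"ty":0,"tz":0,"rx":0,"ry":0,"rz":0},{"tx":0,"ty":0,"tz":0,"rx":0,"ry":0,"rz":0},{"tx":0,"ty":0,"tz":0,"rx":0,"ry":0,"rz":0},{"tx":0,"ty":0,"tz":0,"rx":0,"ry":0,"rz":0},{"tx":0,"ty":0,"tz":0,"rx":0,"ry":0,"rz":0},{"tx":0,"ty":0,"tz":0,"rx":0,"ry":0,"rz":0},{"tx":0,"ty":0,"tz":0,"rx":0,"ry":0,"rz":0}]' --gripper 1

```text
time: 2.8
tool_pos: [487.2, -27.9, 13.2]
tcp_rot: [3.142, -0.001, -0.065]
contact_force: [-0.2, 1.4, 5.9]
grip_width: 35.9
finger_force: 30.0
```

Emit:
carry_out --plan '[{"tx":0,"ty":0,"tz":20,"rx":0,"ry":0,"rz":0},{"tx":0,"ty":0,"tz":40,"rx":0,"ry":0,"rz":0},{"tx":8,"ty":-18,"tz":30,"rx":0,"ry":0,"rz":0.02},{"tx":16,"ty":-35,"tz":0,"rx":0,"ry":0,"rz":0.04},{"tx":16,"ty":-35,"tz":0,"rx":0,"ry":0,"rz":0.04},{"tx":16,"ty":-35,"tz":0,"rx":0,"ry":0,"rz":0.04},{"tx":16,"ty":-35,"tz":0,"rx":0,"ry":0,"rz":0.04},{"tx":16,"ty":-35,"tz":0,"rx":0,"ry":0,"rz":0.04},{"tx":16,"ty":-35,"tz":0,"rx":0,"ry":0,"rz":0.04},{"tx":9,"ty":-20,"tz":0,"rx":0,"ry":0,"rz":0.04},{"tx":0,"ty":0,"tz":0,"rx":0,"ry":0,"rz":0},{"tx":0,"ty":0,"tz":0,"rx":0,"ry":0,"rz":0}]'

```text
time: 4.0
tool_pos: [599.3, -275.8, 101.7]
tcp_rot: [-3.14, 0.001, 0.233]
contact_force: [-0.7, 0.4, -0.6]
grip_width: 35.9
finger_force: 30.0
```

Run:
```python
from h import *
for i in range(2):
    im=crop("top",255,135,415,235,5,"a1.png") if i==0 else bot.capture("scene")
    o=bot.get_obs(); print(o["tool_pos"].round(2),o["tcp_rot"].round(3),o["contact_force"].round(1))
cv2.imwrite("pics/s1.png",cv2.resize(im[100:260,200:420,::-1],None,fx=3.6,fy=3.6))
```

```text
[ 599.28 -275.11  102.03] [-3.14e+00  1.00e-03  2.34e-01] [-0.7 -0.  -1.9]
[ 599.43 -274.81  102.33] [-3.14e+00  1.00e-03  2.35e-01] [-0.6  0.1 -1.2]
```

View pics/a1.png

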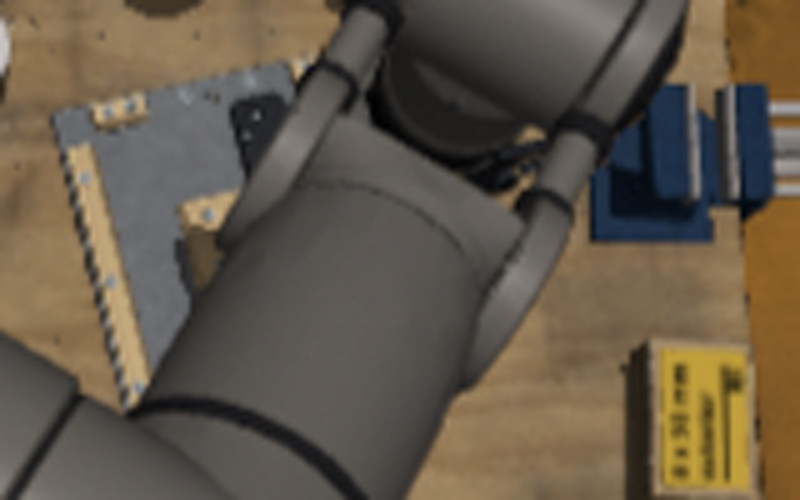

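The arm hides the stile in the top view, with only the jig's left half visible. I'll lower it and rely on the force readings.

Emit:
carry_out --plan '[{"tx":1,"ty":-0.5,"tz":-30,"rx":0,"ry":0,"rz":0},{"tx":0,"ty":0,"tz":-30,"rx":0,"ry":0,"rz":0},{"tx":0,"ty":0,"tz":-10,"rx":0,"ry":0,"rz":0},{"tx":0,"ty":0,"tz":-2,"rx":0,"ry":0,"rz":0},{"tx":0,"ty":0,"tz":-1,"rx":0,"ry":0,"rz":0},{"tx":0,"ty":0,"tz":-1,"rx":0,"ry":0,"rz":0},{"tx":0,"ty":0,"tz":-1,"rx":0,"ry":0,"rz":0},{"tx":0,"ty":0,"tz":0,"rx":0,"ry":0,"rz":0}]'

```text
time: 4.9
tool_pos: [601.3, -276.7, 28.5]
tcp_rot: [3.141, -0.001, 0.235]
contact_force: [-0.0, 0.2, -0.7]
grip_width: 35.7
finger_force: 30.0
```

Emit:
carry_out --plan '[{"tx":0,"ty":0,"tz":-1,"rx":0,"ry":0,"rz":0},{"tx":0,"ty":0,"tz":-1,"rx":0,"ry":0,"rz":0},{"tx":0,"ty":0,"tz":-1,"rx":0,"ry":0,"rz":0},{"tx":0,"ty":0,"tz":-1,"rx":0,"ry":0,"rz":0},{"tx":0,"ty":0,"tz":0,"rx":0,"ry":0,"rz":0}]'

```text
time: 5.4
tool_pos: [600.9, -276.3, 23.5]
tcp_rot: [-3.141, 0.0, 0.235]
contact_force: [-0.8, 0.5, -0.1]
grip_width: 35.9
finger_force: 30.0
```

No contact yet, so the stile went into the channel freely. I'll ease it down to the board and release.

Emit:
carry_out --plan '[{"tx":0,"ty":0,"tz":-0.7,"rx":0,"ry":0,"rz":0},{"tx":0,"ty":0,"tz":-0.7,"rx":0,"ry":0,"rz":0},{"tx":0,"ty":0,"tz":0,"rx":0,"ry":0,"rz":0}]'

```text
time: 5.7
tool_pos: [601.0, -276.3, 22.3]
tcp_rot: [-3.141, 0.0, 0.235]
contact_force: [0.3, 2.1, -1.0]
grip_width: 35.7
finger_force: 30.0
```

Emit:
carry_out --plan '[{"tx":0,"ty":0,"tz":0,"rx":0,"ry":0,"rz":0},{"tx":0,"ty":0,"tz":0,"rx":0,"ry":0,"rz":0},{"tx":0,"ty":0,"tz":0,"rx":0,"ry":0,"rz":0},{"tx":0,"ty":0,"tz":0,"rx":0,"ry":0,"rz":0},{"tx":0,"ty":0,"tz":10,"rx":0,"ry":0,"rz":0},{"tx":0,"ty":0,"tz":30,"rx":0,"ry":0,"rz":0},{"tx":0,"ty":0,"tz":40,"rx":0,"ry":0,"rz":0},{"tx":0,"ty":0,"tz":30,"rx":0,"ry":0,"rz":0}]' --gripper 0.25

```text
time: 6.5
tool_pos: [601.5, -276.8, 135.5]
tcp_rot: [3.14, -0.002, 0.235]
contact_force: [1.2, -0.1, 0.1]
grip_width: 69.3
finger_force: 0.0
```

Emit:
carry_out --plan '[{"tx":-12.8,"ty":35.3,"tz":0,"rx":0,"ry":0,"rz":-0.006},{"tx":-12.8,"ty":35.3,"tz":0,"rx":0,"ry":0,"rz":-0.006},{"tx":-12.8,"ty":35.3,"tz":0,"rx":0,"ry":0,"rz":-0.006},{"tx":-12.8,"ty":35.3,"tz":0,"rx":0,"ry":0,"rz":-0.006},{"tx":-12.8,"ty":35.3,"tz":0,"rx":0,"ry":0,"rz":-0.006},{"tx":-12.8,"ty":35.3,"tz":0,"rx":0,"ry":0,"rz":-0.006},{"tx":-12.8,"ty":35.3,"tz":0,"rx":0,"ry":0,"rz":-0.006},{"tx":-12.8,"ty":35.3,"tz":0,"rx":0,"ry":0,"rz":-0.006},{"tx":-12.8,"ty":35.3,"tz":0,"rx":0,"ry":0,"rz":-0.006},{"tx":-12.8,"ty":35.3,"tz":0,"rx":0,"ry":0,"rz":-0.006},{"tx":0,"ty":0,"tz":0,"rx":0,"ry":0,"rz":0}]'

```text
time: 7.6
tool_pos: [471.4, 79.8, 133.2]
tcp_rot: [-3.141, -0.0, 0.179]
contact_force: [1.0, -1.2, -1.5]
grip_width: 68.7
finger_force: 0.0
```

Run:
```python
from h import *
im=crop("top",255,135,415,235,5,"a2.png")
o=bot.get_obs(); print(o["tool_pos"].round(2),o["tcp_rot"].round(3),o["contact_force"].round(1))
cv2.imwrite("pics/t2.png",im)
```

```text
[472.56  78.1  133.24] [ 3.141e+00 -1.000e-03  1.780e-01] [-0.4 -0.3  0.1]
```

View pics/a2.png

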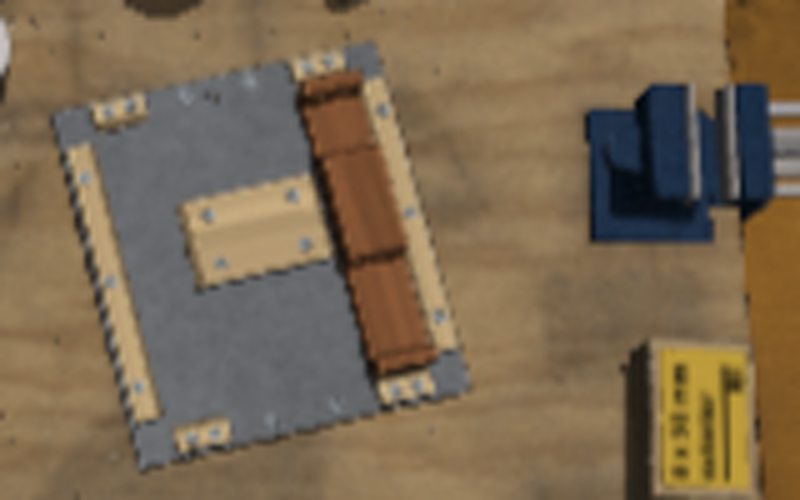

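The picture shows the right stile lying in its channel, from (330,80) to (405,365), with its narrow notch at the far end and the wide one near the robot. I'll check its position by number and descend on the left stile.

Emit:
carry_out --plan '[{"tx":0.5,"ty":-2,"tz":-30,"rx":0,"ry":0,"rz":-0.005},{"tx":0,"ty":0,"tz":-40,"rx":0,"ry":0,"rz":0},{"tx":0,"ty":0,"tz":-30,"rx":0,"ry":0,"rz":0},{"tx":0,"ty":0,"tz":-15,"rx":0,"ry":0,"rz":0},{"tx":0,"ty":0,"tz":-6,"rx":0,"ry":0,"rz":0},{"tx":0,"ty":0,"tz":0,"rx":0,"ry":0,"rz":0}]'

```text
time: 8.25
tool_pos: [473.8, 73.7, 11.1]
tcp_rot: [3.141, 0.001, 0.169]
contact_force: [0.3, 0.9, 1.2]
grip_width: 69.3
finger_force: 0.0
```

Emit:
carry_out --plan '[{"tx":0,"ty":0,"tz":0,"rx":0,"ry":0,"rz":0},{"tx":0,"ty":0,"tz":0,"rx":0,"ry":0,"rz":0},{"tx":0,"ty":0,"tz":0,"rx":0,"ry":0,"rz":0},{"tx":0,"ty":0,"tz":0,"rx":0,"ry":0,"rz":0},{"tx":0,"ty":0,"tz":0,"rx":0,"ry":0,"rz":0},{"tx":0,"ty":0,"tz":0,"rx":0,"ry":0,"rz":0}]' --gripper 1

```text
time: 8.85
tool_pos: [473.7, 74.7, 11.8]
tcp_rot: [3.141, -0.001, 0.17]
contact_force: [-1.6, 1.3, 5.7]
grip_width: 35.6
finger_force: 30.0
```

```bash
cat >> h.py <<'E'
def part(im,roi,z,name,vmin=90):
    big=cv2.resize(im,None,fx=4,fy=4,interpolation=cv2.INTER_CUBIC); hb=cv2.cvtColor(big,cv2.COLOR_BGR2HSV)
    mask=cv2.inRange(hb,(6,130,vmin),(15,200,255)); x0,y0,x1,y1=[4*v for v in roi]; m=np.zeros_like(mask); m[y0:y1,x0:x1]=mask[y0:y1,x0:x1]
    m=cv2.morphologyEx(cv2.morphologyEx(m,cv2.MORPH_CLOSE,np.ones((17,17))),cv2.MORPH_OPEN,np.ones((9,9)))
    c=max(cv2.findContours(m,0,2)[0],key=cv2.contourArea)[:,0]
    r=cv2.minAreaRect(ray("top",(c+.5)/4-.5,z)[:,:2].astype(np.float32)); b=cv2.boxPoints(r)
    e=max([b[1]-b[0],b[2]-b[1]],key=np.linalg.norm); a=(np.arctan2(e[1],e[0])+np.pi/2)%np.pi-np.pi/2
    J=np.array([[.9727,.2319],[-.2319,.9727]])@(np.array(r[0])-[575.3,-218])
    print(name,np.round(r[0],1),np.round(sorted(r[1]),1),"rad %.3f"%a,"jig xy",J.round(1))
E
python3 - <<'E'
from h import *
im=cv2.imread("pics/t2.png"); part(im,(300,140,352,232),37,"stile R in jig")
o=bot.get_obs(); print(o["tool_pos"].round(1))
E
```

```text
stile R in jig [ 588.7 -277.7] [ 38.4 180.7] rad 0.237 jig xy [ -0.8 -61.2]
[473.7  74.7  11.8]
```

Emit:
carry_out --plan '[{"tx":0,"ty":0,"tz":20,"rx":0,"ry":0,"rz":0},{"tx":0,"ty":0,"tz":40,"rx":0,"ry":0,"rz":0},{"tx":0,"ty":0,"tz":40,"rx":0,"ry":0,"rz":0.146},{"tx":11,"ty":-26,"tz":10,"rx":0,"ry":0,"rz":0.146},{"tx":11,"ty":-26,"tz":0,"rx":0,"ry":0,"rz":0.146},{"tx":11,"ty":-26,"tz":0,"rx":0,"ry":0,"rz":0.146},{"tx":11,"ty":-26,"tz":0,"rx":0,"ry":0,"rz":0.146},{"tx":11,"ty":-26,"tz":0,"rx":0,"ry":0,"rz":0.146},{"tx":11,"ty":-26,"tz":0,"rx":0,"ry":0,"rz":0.146},{"tx":11,"ty":-26,"tz":0,"rx":0,"ry":0,"rz":0.146},{"tx":11,"ty":-26,"tz":0,"rx":0,"ry":0,"rz":0.146},{"tx":10,"ty":-22,"tz":0,"rx":0,"ry":0,"rz":0.146}]'

```text
time: 10.05
tool_pos: [571.5, -156.9, 120.8]
tcp_rot: [-3.141, -0.0, 1.635]
contact_force: [0.0, 0.7, -1.1]
grip_width: 36.1
finger_force: 30.0
```

Emit:
carry_out --plan '[{"tx":0,"ty":0,"tz":0,"rx":0,"ry":0,"rz":0.1455},{"tx":0,"ty":0,"tz":0,"rx":0,"ry":0,"rz":0.1455},{"tx":0,"ty":0,"tz":0,"rx":0,"ry":0,"rz":0.1455},{"tx":0,"ty":0,"tz":0,"rx":0,"ry":0,"rz":0.1455},{"tx":0,"ty":0,"tz":0,"rx":0,"ry":0,"rz":0.1455},{"tx":0,"ty":0,"tz":0,"rx":0,"ry":0,"rz":0.1455},{"tx":0,"ty":0,"tz":0,"rx":0,"ry":0,"rz":0.1455},{"tx":0,"ty":0,"tz":0,"rx":0,"ry":0,"rz":0.1455},{"tx":0,"ty":0,"tz":0,"rx":0,"ry":0,"rz":0.1455},{"tx":0,"ty":0,"tz":0,"rx":0,"ry":0,"rz":0.1455},{"tx":0,"ty":0,"tz":0,"rx":0,"ry":0,"rz":0.1455},{"tx":0,"ty":0,"tz":0,"rx":0,"ry":0,"rz":0.1455}]'

```text
time: 11.25
tool_pos: [571.1, -155.4, 120.8]
tcp_rot: [3.141, -0.001, -2.901]
contact_force: [0.1, -0.0, -1.7]
grip_width: 35.7
finger_force: 30.0
```

Emit:
carry_out --plan '[{"tx":0,"ty":0,"tz":-20,"rx":0,"ry":0,"rz":0},{"tx":0,"ty":0,"tz":0,"rx":0,"ry":0,"rz":0}]'

```text
time: 11.45
tool_pos: [569.7, -154.8, 98.8]
tcp_rot: [3.138, -0.005, -2.908]
contact_force: [-0.6, 0.2, -1.7]
grip_width: 35.9
finger_force: 30.0
```

Run:
```python
from h import *
L=[]
for i in range(4):
    bot.capture("top"); o=bot.get_obs(); L.append(np.r_[o["tool_pos"],o["tcp_rot"][2]])
print(np.array(L).round(3))
```

```text
[[ 570.319 -155.06    99.958   -2.908]
 [ 571.001 -155.363  100.882   -2.908]
 [ 571.479 -155.482  101.483   -2.908]
 [ 571.731 -155.625  101.859   -2.908]]
```

Emit:
carry_out --plan '[{"tx":0,"ty":0.5,"tz":-30,"rx":0,"ry":0,"rz":0},{"tx":0,"ty":0,"tz":-30,"rx":0,"ry":0,"rz":0},{"tx":0,"ty":0,"tz":-10,"rx":0,"ry":0,"rz":0},{"tx":0,"ty":0,"tz":-2,"rx":0,"ry":0,"rz":0},{"tx":0,"ty":0,"tz":-1,"rx":0,"ry":0,"rz":0},{"tx":0,"ty":0,"tz":-1,"rx":0,"ry":0,"rz":0},{"tx":0,"ty":0,"tz":-1,"rx":0,"ry":0,"rz":0},{"tx":0,"ty":0,"tz":-1,"rx":0,"ry":0,"rz":0},{"tx":0,"ty":0,"tz":-1,"rx":0,"ry":0,"rz":0}]'

```text
time: 12.55
tool_pos: [571.7, -155.1, 24.7]
tcp_rot: [-3.141, 0.001, -2.907]
contact_force: [-0.6, 0.6, -1.2]
grip_width: 35.4
finger_force: 30.0
```

Emit:
carry_out --plan '[{"tx":0,"ty":0,"tz":-1,"rx":0,"ry":0,"rz":0},{"tx":0,"ty":0,"tz":-1,"rx":0,"ry":0,"rz":0},{"tx":0,"ty":0,"tz":0,"rx":0,"ry":0,"rz":0}]'

```text
time: 12.85
tool_pos: [571.8, -155.0, 22.6]
tcp_rot: [-3.141, 0.001, -2.907]
contact_force: [0.3, 0.4, 1.6]
grip_width: 35.7
finger_force: 30.0
```

Emit:
carry_out --plan '[{"tx":0,"ty":0,"tz":0,"rx":0,"ry":0,"rz":0},{"tx":0,"ty":0,"tz":0,"rx":0,"ry":0,"rz":0},{"tx":0,"ty":0,"tz":0,"rx":0,"ry":0,"rz":0},{"tx":0,"ty":0,"tz":0,"rx":0,"ry":0,"rz":0},{"tx":0,"ty":0,"tz":10,"rx":0,"ry":0,"rz":0},{"tx":0,"ty":0,"tz":30,"rx":0,"ry":0,"rz":0},{"tx":0,"ty":0,"tz":45,"rx":0,"ry":0,"rz":0},{"tx":0,"ty":0,"tz":45,"rx":0,"ry":0,"rz":0},{"tx":-25,"ty":35,"tz":0,"rx":0,"ry":0,"rz":-0.028},{"tx":-25,"ty":35,"tz":0,"rx":0,"ry":0,"rz":-0.028},{"tx":-25,"ty":35,"tz":0,"rx":0,"ry":0,"rz":-0.028},{"tx":-25,"ty":35,"tz":0,"rx":0,"ry":0,"rz":-0.028}]' --gripper 0.25

```text
time: 14.05
tool_pos: [470.4, -13.9, 153.2]
tcp_rot: [-3.141, 0.001, -3.021]
contact_force: [0.0, 0.7, 0.1]
grip_width: 68.8
finger_force: 0.0
```

Emit:
carry_out --plan '[{"tx":4,"ty":43,"tz":0,"rx":0,"ry":0,"rz":-0.0255},{"tx":4,"ty":43,"tz":0,"rx":0,"ry":0,"rz":-0.0255},{"tx":4,"ty":43,"tz":0,"rx":0,"ry":0,"rz":-0.0255},{"tx":4,"ty":43,"tz":0,"rx":0,"ry":0,"rz":-0.0255},{"tx":4,"ty":43,"tz":0,"rx":0,"ry":0,"rz":-0.0255},{"tx":4,"ty":43,"tz":0,"rx":0,"ry":0,"rz":-0.0255},{"tx":4,"ty":43,"tz":0,"rx":0,"ry":0,"rz":-0.0255},{"tx":4,"ty":43,"tz":0,"rx":0,"ry":0,"rz":-0.0255},{"tx":5,"ty":41,"tz":0,"rx":0,"ry":0,"rz":-0.025},{"tx":0,"ty":0,"tz":0,"rx":0,"ry":0,"rz":0},{"tx":0,"ty":0,"tz":0,"rx":0,"ry":0,"rz":0}]'

```text
time: 15.15
tool_pos: [508.0, 370.7, 152.5]
tcp_rot: [-3.141, -0.0, 3.037]
contact_force: [0.4, 0.5, -0.8]
grip_width: 69.0
finger_force: 0.0
```

Run:
```python
from h import *
im=crop("top",255,135,415,235,5,"a3.png"); bot.capture("scene"); bot.capture("scene")
cv2.imwrite("pics/t3.png",im); part(im,(300,140,352,232),37,"R"); part(im,(265,140,315,232),37,"L");part(im,(88,170,122,240),28,"rail w")
o=bot.get_obs(); print(o["tool_pos"].round(2),o["tcp_rot"].round(3),o["contact_force"].round(1))
```

```text
R [ 588.6 -277.8] [ 38.6 180.5] rad 0.237 jig xy [ -0.9 -61.3]
L [ 559.4 -157.9] [ 37.9 180.4] rad 0.243 jig xy [-1.5 62.1]Traceback (most recent call last):
  File "<stdin>", line 3, in <module>
  File "h.py", line 17, in part
    c=max(cv2.findContours(m,0,2)[0],key=cv2.contourArea)[:,0]
      ~~~^^^^^^^^^^^^^^^^^^^^^^^^^^^^^^^^^^^^^^^^^^^^^^^^
ValueError: max() iterable argument is empty
```

View pics/a3.png

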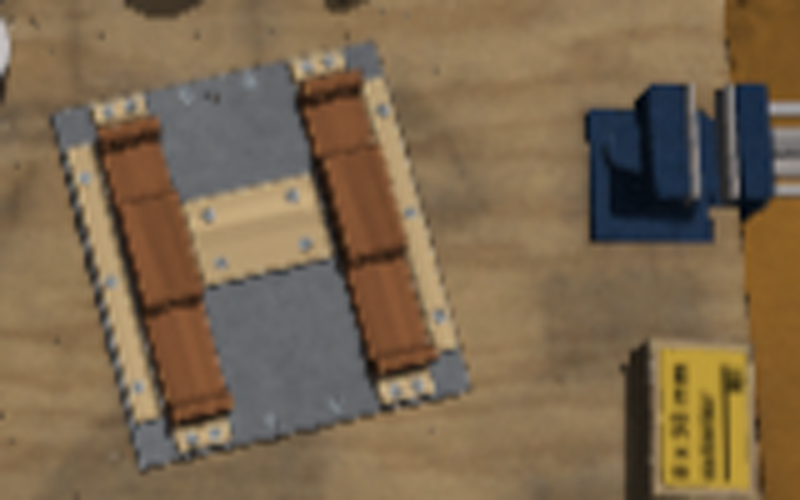

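Both stiles are seated, with their narrow notches far, at (130,150) and (335,110), and wide notches near, at (185,350) and (390,310). Next is the wide rail.

Emit:
carry_out --plan '[{"tx":1,"ty":-0.5,"tz":-35,"rx":0,"ry":0,"rz":0},{"tx":0,"ty":0,"tz":-40,"rx":0,"ry":0,"rz":0},{"tx":0,"ty":0,"tz":-35,"rx":0,"ry":0,"rz":0},{"tx":0,"ty":0,"tz":-20,"rx":0,"ry":0,"rz":0},{"tx":0,"ty":0,"tz":-10,"rx":0,"ry":0,"rz":0},{"tx":0,"ty":0,"tz":0,"rx":0,"ry":0,"rz":0}]'

```text
time: 15.9
tool_pos: [509.2, 368.3, 11.6]
tcp_rot: [-3.14, -0.002, 3.034]
contact_force: [-0.5, 0.1, 0.6]
grip_width: 69.1
finger_force: 0.0
```

Emit:
carry_out --plan '[{"tx":0,"ty":0,"tz":0,"rx":0,"ry":0,"rz":0},{"tx":0,"ty":0,"tz":0,"rx":0,"ry":0,"rz":0},{"tx":0,"ty":0,"tz":0,"rx":0,"ry":0,"rz":0},{"tx":0,"ty":0,"tz":0,"rx":0,"ry":0,"rz":0},{"tx":0,"ty":0,"tz":0,"rx":0,"ry":0,"rz":0},{"tx":0,"ty":0,"tz":0,"rx":0,"ry":0,"rz":0}]' --gripper 1

```text
time: 16.5
tool_pos: [510.2, 369.9, 13.8]
tcp_rot: [3.14, 0.002, 3.035]
contact_force: [-0.6, -0.5, 7.4]
grip_width: 49.8
finger_force: 30.0
```

Emit:
carry_out --plan '[{"tx":0,"ty":0,"tz":25,"rx":0,"ry":0,"rz":0},{"tx":0,"ty":0,"tz":45,"rx":0,"ry":0,"rz":0},{"tx":0,"ty":0,"tz":48,"rx":0,"ry":0,"rz":0},{"tx":-4.5,"ty":-43,"tz":20,"rx":0,"ry":0,"rz":0},{"tx":-4.5,"ty":-43,"tz":0,"rx":0,"ry":0,"rz":0},{"tx":-4.5,"ty":-43,"tz":0,"rx":0,"ry":0,"rz":0},{"tx":-4.5,"ty":-43,"tz":0,"rx":0,"ry":0,"rz":-0.1024},{"tx":-4.5,"ty":-43,"tz":0,"rx":0,"ry":0,"rz":-0.1024},{"tx":-4.5,"ty":-43,"tz":0,"rx":0,"ry":0,"rz":-0.1024},{"tx":-4.5,"ty":-43,"tz":0,"rx":0,"ry":0,"rz":-0.1024},{"tx":-4.5,"ty":-43,"tz":0,"rx":0,"ry":0,"rz":-0.1024},{"tx":-4.5,"ty":-43,"tz":0,"rx":0,"ry":0,"rz":-0.1024}]'

```text
time: 17.7
tool_pos: [468.4, -19.0, 150.6]
tcp_rot: [3.141, 0.0, 2.417]
contact_force: [0.7, 0.7, -0.7]
grip_width: 49.6
finger_force: 30.0
```

Emit:
carry_out --plan '[{"tx":9.3,"ty":-35.5,"tz":-20,"rx":0,"ry":0,"rz":-0.1024},{"tx":9.3,"ty":-35.5,"tz":0,"rx":0,"ry":0,"rz":-0.1024},{"tx":9.3,"ty":-35.5,"tz":0,"rx":0,"ry":0,"rz":-0.1024},{"tx":9.3,"ty":-35.5,"tz":0,"rx":0,"ry":0,"rz":-0.1024},{"tx":9.3,"ty":-35.5,"tz":0,"rx":0,"ry":0,"rz":-0.1024},{"tx":9.3,"ty":-35.5,"tz":0,"rx":0,"ry":0,"rz":-0.1024},{"tx":0,"ty":0,"tz":-30,"rx":0,"ry":0,"rz":0},{"tx":0,"ty":0,"tz":0,"rx":0,"ry":0,"rz":0}]'

```text
time: 18.5
tool_pos: [522.5, -230.1, 97.1]
tcp_rot: [-3.137, -0.005, 1.804]
contact_force: [-0.8, -0.4, -0.8]
grip_width: 49.8
finger_force: 30.0
```

Run:
```python
from h import *
for i in range(5): bot.capture("top")
o=bot.get_obs(); print(o["tool_pos"].round(2),o["tcp_rot"].round(3),o["contact_force"].round(1))
```

```text
[ 525.33 -230.03  101.66] [3.140e+00 1.000e-03 1.807e+00] [-0.1 -0.4 -1.3]
```

Emit:
carry_out --plan '[{"tx":0,"ty":0,"tz":-25,"rx":0,"ry":0,"rz":0},{"tx":0,"ty":0,"tz":-18,"rx":0,"ry":0,"rz":0},{"tx":0,"ty":0,"tz":-5,"rx":0,"ry":0,"rz":0},{"tx":0,"ty":0,"tz":-4,"rx":0,"ry":0,"rz":0},{"tx":0,"ty":0,"tz":-4,"rx":0,"ry":0,"rz":0},{"tx":0,"ty":0,"tz":-4,"rx":0,"ry":0,"rz":0},{"tx":0,"ty":0,"tz":-2,"rx":0,"ry":0,"rz":0},{"tx":0,"ty":0,"tz":0,"rx":0,"ry":0,"rz":0}]'

```text
time: 19.55
tool_pos: [524.8, -230.5, 38.3]
tcp_rot: [3.142, -0.0, 1.806]
contact_force: [0.2, -0.6, -1.0]
grip_width: 49.8
finger_force: 30.0
```

Emit:
carry_out --plan '[{"tx":0,"ty":0,"tz":-2,"rx":0,"ry":0,"rz":0},{"tx":0,"ty":0,"tz":-2,"rx":0,"ry":0,"rz":0},{"tx":0,"ty":0,"tz":-2,"rx":0,"ry":0,"rz":0},{"tx":0,"ty":0,"tz":0,"rx":0,"ry":0,"rz":0}]'

```text
time: 19.95
tool_pos: [524.6, -230.4, 32.0]
tcp_rot: [-3.141, -0.0, 1.806]
contact_force: [0.6, 0.0, -1.0]
grip_width: 50.0
finger_force: 30.0
```

Emit:
carry_out --plan '[{"tx":0,"ty":0,"tz":-2,"rx":0,"ry":0,"rz":0},{"tx":0,"ty":0,"tz":-2,"rx":0,"ry":0,"rz":0},{"tx":0,"ty":0,"tz":-2,"rx":0,"ry":0,"rz":0},{"tx":0,"ty":0,"tz":-1,"rx":0,"ry":0,"rz":0},{"tx":0,"ty":0,"tz":-1,"rx":0,"ry":0,"rz":0},{"tx":0,"ty":0,"tz":0,"rx":0,"ry":0,"rz":0}]'

```text
time: 20.55
tool_pos: [524.8, -230.5, 24.2]
tcp_rot: [3.142, -0.0, 1.806]
contact_force: [0.0, 0.1, -0.8]
grip_width: 49.5
finger_force: 30.0
```

Emit:
carry_out --plan '[{"tx":0,"ty":0,"tz":-1,"rx":0,"ry":0,"rz":0},{"tx":0,"ty":0,"tz":-0.5,"rx":0,"ry":0,"rz":0},{"tx":0,"ty":0,"tz":0,"rx":0,"ry":0,"rz":0}]'

```text
time: 20.85
tool_pos: [524.8, -230.5, 22.9]
tcp_rot: [3.141, 0.0, 1.806]
contact_force: [0.0, -0.3, -0.5]
grip_width: 49.7
finger_force: 30.0
```

Emit:
carry_out --plan '[{"tx":0,"ty":0,"tz":0,"rx":0,"ry":0,"rz":0},{"tx":0,"ty":0,"tz":0,"rx":0,"ry":0,"rz":0},{"tx":0,"ty":0,"tz":0,"rx":0,"ry":0,"rz":0},{"tx":0,"ty":0,"tz":0,"rx":0,"ry":0,"rz":0},{"tx":0,"ty":0,"tz":10,"rx":0,"ry":0,"rz":0},{"tx":0,"ty":0,"tz":30,"rx":0,"ry":0,"rz":0},{"tx":0,"ty":0,"tz":45,"rx":0,"ry":0,"rz":0},{"tx":0,"ty":0,"tz":42,"rx":0,"ry":0,"rz":0},{"tx":-14,"ty":36,"tz":0,"rx":0,"ry":0,"rz":0.1176},{"tx":-14,"ty":36,"tz":0,"rx":0,"ry":0,"rz":0.1176},{"tx":-14,"ty":36,"tz":0,"rx":0,"ry":0,"rz":0.1176},{"tx":-14,"ty":36,"tz":0,"rx":0,"ry":0,"rz":0.1176}]' --gripper 0.25

```text
time: 22.05
tool_pos: [468.1, -85.3, 150.7]
tcp_rot: [3.141, 0.001, 2.281]
contact_force: [0.1, 0.5, -1.4]
grip_width: 68.9
finger_force: 0.0
```

Emit:
carry_out --plan '[{"tx":2.4,"ty":40.5,"tz":0,"rx":0,"ry":0,"rz":0.1176},{"tx":2.4,"ty":40.5,"tz":0,"rx":0,"ry":0,"rz":0.1176},{"tx":2.4,"ty":40.5,"tz":0,"rx":0,"ry":0,"rz":0.1176},{"tx":2.4,"ty":40.5,"tz":0,"rx":0,"ry":0,"rz":0.1176},{"tx":2.4,"ty":40.5,"tz":0,"rx":0,"ry":0,"rz":0.1176},{"tx":2.4,"ty":40.5,"tz":0,"rx":0,"ry":0,"rz":0.1176},{"tx":2.4,"ty":40.5,"tz":0,"rx":0,"ry":0,"rz":0.1176},{"tx":2.4,"ty":40.5,"tz":0,"rx":0,"ry":0,"rz":0.1176},{"tx":2.4,"ty":40.5,"tz":0,"rx":0,"ry":0,"rz":0.1176},{"tx":0,"ty":0,"tz":0,"rx":0,"ry":0,"rz":0},{"tx":0,"ty":0,"tz":0,"rx":0,"ry":0,"rz":0}]'

```text
time: 23.15
tool_pos: [490.0, 278.5, 150.1]
tcp_rot: [-3.141, 0.0, -2.948]
contact_force: [0.1, -0.8, -0.8]
grip_width: 69.0
finger_force: 0.0
```

Run:
```python
from h import *
im=crop("top",255,135,415,235,5,"a4.png"); bot.capture("scene"); bot.capture("scene"); bot.capture("scene")
o=bot.get_obs(); print(o["tool_pos"].round(2),o["tcp_rot"].round(3),o["contact_force"].round(1))
```

```text
[490.51 276.74 150.13] [-3.141 -0.    -2.951] [-0.3 -0.2 -0.5]
```

View pics/a4.png

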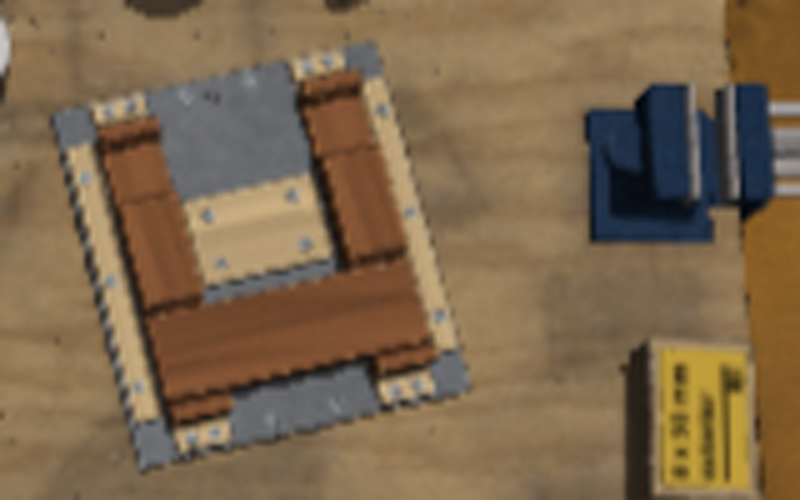

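The wide rail sits in both wide notches, spanning (150,340) to (425,300) and flush. Next is the narrow rail.

Emit:
carry_out --plan '[{"tx":0,"ty":1.5,"tz":-35,"rx":0,"ry":0,"rz":0},{"tx":0,"ty":0,"tz":-40,"rx":0,"ry":0,"rz":0},{"tx":0,"ty":0,"tz":-35,"rx":0,"ry":0,"rz":0},{"tx":0,"ty":0,"tz":-18,"rx":0,"ry":0,"rz":0},{"tx":0,"ty":0,"tz":-10,"rx":0,"ry":0,"rz":0},{"tx":0,"ty":0,"tz":0,"rx":0,"ry":0,"rz":0}]'

```text
time: 23.95
tool_pos: [490.1, 278.5, 11.0]
tcp_rot: [-3.141, -0.002, -2.95]
contact_force: [0.7, 0.3, 0.2]
grip_width: 68.6
finger_force: 0.0
```

Emit:
carry_out --plan '[{"tx":0,"ty":0,"tz":0,"rx":0,"ry":0,"rz":0},{"tx":0,"ty":0,"tz":0,"rx":0,"ry":0,"rz":0},{"tx":0,"ty":0,"tz":0,"rx":0,"ry":0,"rz":0},{"tx":0,"ty":0,"tz":0,"rx":0,"ry":0,"rz":0},{"tx":0,"ty":0,"tz":0,"rx":0,"ry":0,"rz":0},{"tx":0,"ty":0,"tz":0,"rx":0,"ry":0,"rz":0},{"tx":0,"ty":0,"tz":0,"rx":0,"ry":0,"rz":0}]' --gripper 1

```text
time: 24.65
tool_pos: [490.5, 279.6, 12.1]
tcp_rot: [3.141, 0.0, -2.948]
contact_force: [-1.0, -0.3, 2.2]
grip_width: 28.0
finger_force: 30.0
```

Emit:
carry_out --plan '[{"tx":0,"ty":0,"tz":25,"rx":0,"ry":0,"rz":0},{"tx":0,"ty":0,"tz":45,"rx":0,"ry":0,"rz":0},{"tx":0,"ty":0,"tz":48,"rx":0,"ry":0,"rz":0},{"tx":-1,"ty":-40,"tz":20,"rx":0,"ry":0,"rz":0},{"tx":-1,"ty":-40,"tz":0,"rx":0,"ry":0,"rz":0},{"tx":-1,"ty":-40,"tz":0,"rx":0,"ry":0,"rz":0},{"tx":-1,"ty":-40,"tz":0,"rx":0,"ry":0,"rz":-0.1274},{"tx":-1,"ty":-40,"tz":0,"rx":0,"ry":0,"rz":-0.1274},{"tx":-1,"ty":-40,"tz":0,"rx":0,"ry":0,"rz":-0.1274},{"tx":-1,"ty":-40,"tz":0,"rx":0,"ry":0,"rz":-0.1274},{"tx":-1,"ty":-40,"tz":0,"rx":0,"ry":0,"rz":-0.1274},{"tx":-1,"ty":-40,"tz":0,"rx":0,"ry":0,"rz":-0.1274}]'

```text
time: 25.85
tool_pos: [481.0, -82.1, 149.8]
tcp_rot: [3.142, -0.0, 2.565]
contact_force: [1.1, -0.1, 0.1]
grip_width: 27.7
finger_force: 30.0
```

Emit:
carry_out --plan '[{"tx":25.7,"ty":-20.6,"tz":0,"rx":0,"ry":0,"rz":-0.1274},{"tx":25.7,"ty":-20.6,"tz":0,"rx":0,"ry":0,"rz":-0.1274},{"tx":25.7,"ty":-20.6,"tz":0,"rx":0,"ry":0,"rz":-0.1274},{"tx":25.7,"ty":-20.6,"tz":0,"rx":0,"ry":0,"rz":-0.1274},{"tx":25.7,"ty":-20.6,"tz":0,"rx":0,"ry":0,"rz":-0.1274},{"tx":25.7,"ty":-20.6,"tz":-20,"rx":0,"ry":0,"rz":-0.1274},{"tx":0,"ty":0,"tz":-30,"rx":0,"ry":0,"rz":0},{"tx":0,"ty":0,"tz":0,"rx":0,"ry":0,"rz":0}]'

```text
time: 26.65
tool_pos: [633.0, -203.4, 94.5]
tcp_rot: [-3.134, -0.006, 1.806]
contact_force: [-0.2, -0.3, -1.1]
grip_width: 27.6
finger_force: 30.0
```

Run:
```python
from h import *
for i in range(5): bot.capture("top")
o=bot.get_obs(); print(o["tool_pos"].round(2),o["tcp_rot"].round(3),o["contact_force"].round(1))
```

```text
[ 636.22 -204.    101.96] [3.139e+00 2.000e-03 1.807e+00] [-0.8 -0.2  0.2]
```

Emit:
carry_out --plan '[{"tx":-0.5,"ty":0,"tz":-25,"rx":0,"ry":0,"rz":0},{"tx":0,"ty":0,"tz":-18,"rx":0,"ry":0,"rz":0},{"tx":0,"ty":0,"tz":-5,"rx":0,"ry":0,"rz":0},{"tx":0,"ty":0,"tz":-4,"rx":0,"ry":0,"rz":0},{"tx":0,"ty":0,"tz":-4,"rx":0,"ry":0,"rz":0},{"tx":0,"ty":0,"tz":-4,"rx":0,"ry":0,"rz":0},{"tx":0,"ty":0,"tz":-2,"rx":0,"ry":0,"rz":0},{"tx":0,"ty":0,"tz":0,"rx":0,"ry":0,"rz":0}]'

```text
time: 27.7
tool_pos: [635.1, -204.1, 37.8]
tcp_rot: [3.142, -0.0, 1.806]
contact_force: [0.1, -0.1, 0.2]
grip_width: 27.4
finger_force: 30.0
```

Emit:
carry_out --plan '[{"tx":0,"ty":0,"tz":-2,"rx":0,"ry":0,"rz":0},{"tx":0,"ty":0,"tz":-2,"rx":0,"ry":0,"rz":0},{"tx":0,"ty":0,"tz":-2,"rx":0,"ry":0,"rz":0},{"tx":0,"ty":0,"tz":0,"rx":0,"ry":0,"rz":0}]'

```text
time: 28.1
tool_pos: [634.9, -204.0, 31.4]
tcp_rot: [-3.141, -0.0, 1.806]
contact_force: [1.3, -0.5, 0.2]
grip_width: 27.8
finger_force: 30.0
```

Emit:
carry_out --plan '[{"tx":0,"ty":0,"tz":-2,"rx":0,"ry":0,"rz":0},{"tx":0,"ty":0,"tz":-2,"rx":0,"ry":0,"rz":0},{"tx":0,"ty":0,"tz":-2,"rx":0,"ry":0,"rz":0},{"tx":0,"ty":0,"tz":-1,"rx":0,"ry":0,"rz":0},{"tx":0,"ty":0,"tz":-1,"rx":0,"ry":0,"rz":0},{"tx":0,"ty":0,"tz":-1,"rx":0,"ry":0,"rz":0},{"tx":0,"ty":0,"tz":0,"rx":0,"ry":0,"rz":0}]'

```text
time: 28.8
tool_pos: [635.0, -204.1, 22.7]
tcp_rot: [-3.141, -0.0, 1.806]
contact_force: [-0.0, 0.1, -0.2]
grip_width: 27.8
finger_force: 30.0
```

Emit:
carry_out --plan '[{"tx":0,"ty":0,"tz":-0.7,"rx":0,"ry":0,"rz":0},{"tx":0,"ty":0,"tz":0,"rx":0,"ry":0,"rz":0},{"tx":0,"ty":0,"tz":0,"rx":0,"ry":0,"rz":0}]'

```text
time: 29.1
tool_pos: [635.1, -204.1, 22.2]
tcp_rot: [3.141, 0.0, 1.806]
contact_force: [0.3, -0.0, -0.1]
grip_width: 28.0
finger_force: 30.0
```

Emit:
carry_out --plan '[{"tx":0,"ty":0,"tz":0,"rx":0,"ry":0,"rz":0},{"tx":0,"ty":0,"tz":0,"rx":0,"ry":0,"rz":0},{"tx":0,"ty":0,"tz":0,"rx":0,"ry":0,"rz":0},{"tx":0,"ty":0,"tz":0,"rx":0,"ry":0,"rz":0},{"tx":0,"ty":0,"tz":10,"rx":0,"ry":0,"rz":0},{"tx":0,"ty":0,"tz":30,"rx":0,"ry":0,"rz":0},{"tx":0,"ty":0,"tz":40,"rx":0,"ry":0,"rz":0},{"tx":-10,"ty":10,"tz":40,"rx":0,"ry":0,"rz":0},{"tx":-35,"ty":30,"tz":10,"rx":0,"ry":0,"rz":0},{"tx":-35,"ty":30,"tz":0,"rx":0,"ry":0,"rz":0},{"tx":-35,"ty":30,"tz":0,"rx":0,"ry":0,"rz":0},{"tx":-35,"ty":30,"tz":0,"rx":0,"ry":0,"rz":0}]' --gripper 0.35

```text
time: 30.3
tool_pos: [483.7, -73.1, 153.1]
tcp_rot: [3.14, 0.001, 1.806]
contact_force: [0.3, -0.7, -0.4]
grip_width: 59.9
finger_force: 0.0
```

Emit:
carry_out --plan '[{"tx":0,"ty":40,"tz":0,"rx":0,"ry":0,"rz":0},{"tx":0,"ty":40,"tz":0,"rx":0,"ry":0,"rz":0},{"tx":0,"ty":40,"tz":0,"rx":0,"ry":0,"rz":0},{"tx":0,"ty":40,"tz":0,"rx":0,"ry":0,"rz":0},{"tx":0,"ty":0,"tz":0,"rx":0,"ry":0,"rz":0},{"tx":0,"ty":0,"tz":0,"rx":0,"ry":0,"rz":0}]'

```text
time: 30.9
tool_pos: [485.1, 86.5, 152.8]
tcp_rot: [3.141, 0.001, 1.808]
contact_force: [0.4, 0.4, 0.1]
grip_width: 59.4
finger_force: 0.0
```

Run:
```python
from h import *
im=crop("top",255,135,415,235,5,"a5.png"); im2=bot.capture("scene")
cv2.imwrite("pics/s5.png",cv2.resize(im2[120:220,220:400,::-1],None,fx=4.4,fy=4.4,interpolation=cv2.INTER_CUBIC))
o=bot.get_obs(); print(o["tool_pos"].round(1),o["grip_width"])
```

```text
[485.2  85.1 152.5] 60.109689846292106
```

View pics/a5.png

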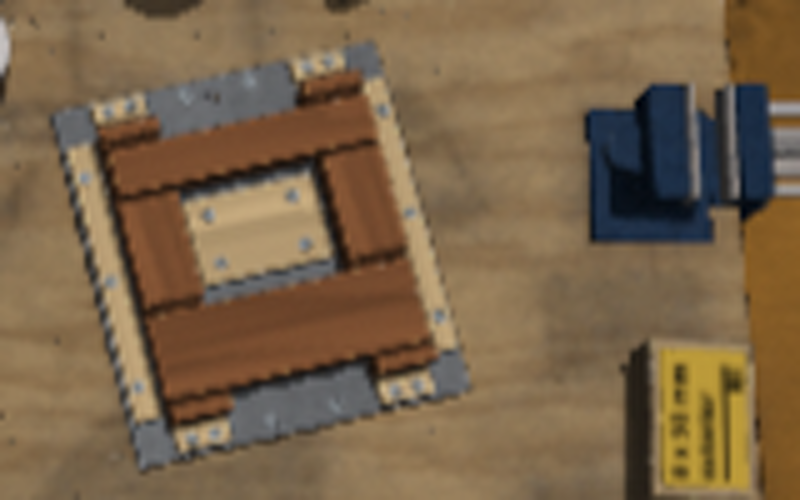

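View pics/s5.png

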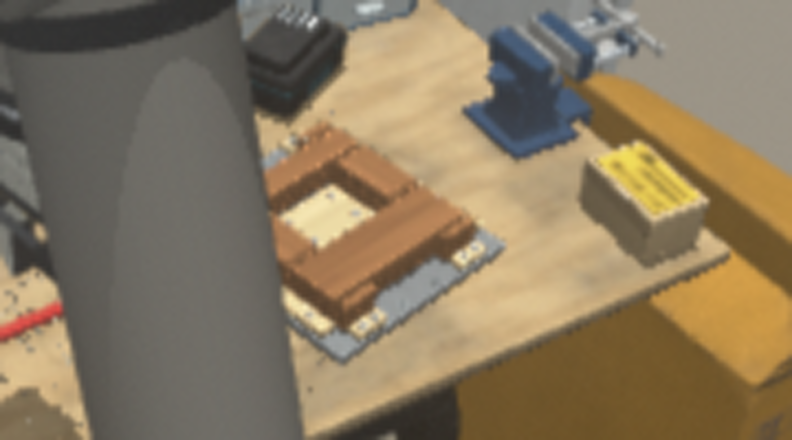

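The top view shows the frame complete, with both rails seated and square. The scene view shows it lying flat, and the screw box hasn't moved. The arm is clear, so I'm handing in.

```bash
python3 -c "
from plant import bot
print(bot.close_job())"
```

```text
the job is handed in; nothing more can be done
None
```

The frame is dry-fitted in the jig and the job is handed in: stiles went in first, wide notches nearest the robot, then the wide rail, then the narrow rail; all four parts look fully home and flat in the final pictures (I didn't press-test them), and I never touched the tin, pencil or screw box.

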